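# Unlock the slide press and hold its arm raised

### The job

The slide press on the drying cabinet is locked over a set of freshly mounted slides: take the key from its wooden stand, push it fully into the lock, turn it clockwise (seen from above) as far as it goes and leave it in there. Then grip the upright pull tab, draw the latch out sideways against its spring so that it comes out from under the ball, and lift the press arm off the ball stud by the same tab until the tab is about 80 mm higher than it was. Finish while still gripping the tab and holding the arm up there, so that the slides can be taken out, and leave the other things on the top where they are.

Things in the scene. Friction and masses are not known exactly. Their poses are not given: they have to be found in the camera images.
- press: Slide press, fixed. Grey base plate 275 x 70 x 12 mm. Origin: underside of the plate (x -150 to +125, y -35 to +35 mm) under the arm's centre line; x from the arm's free end (nearer the robot) to its hinge, y left, z up. The aluminium arm (coupler at its free end 44 mm wide, top 72 mm up) lies over a steel ball stud at x -100. The numbers 'in the press frame' below are for the press shut.
- hinge_axis (a point): Hinge of the press arm, on its axis, in the press frame at (110, 0, 65) mm; its axis runs along the press's y. The arm's free end swings up about it.
- press_arm (a joint): Angle of the press arm in rad: 0 shut on the ball (also its stop), grows as the free end rises, stop at 0.9. About 0.55 kg with the latch, no friction and no stay: it falls shut when let go.
- pull_tab: Upright black pull tab of the latch, above the arm's right front corner: 32 (x) x 12 (y) x 34 mm (z), origin at its centre, axes parallel to the press's when shut. At (-125, -38, 105) mm in the press frame: 235 mm before the hinge axis, 40 mm above it. Moves with latch and arm; its neck is narrower; both sides are free above 75 mm height.
- lock (a joint): Turn of the lock barrel in rad: 0 locked, grows clockwise seen from above, stop at 1.35. Friction 0.04 N m. While locked its 34 mm cam points to +y of the press and stops the latch after 2 mm; the latch can be drawn fully once the barrel is past 1.0.
- lock_mouth (a point): Centre of the key slot's mouth on top of the brass lock barrel (34 mm in diameter), 47 mm above the cabinet top, at (-20, -85, 47) mm in the press frame. Slot 16.2 x 8.2 mm, 22 mm deep, straight down; this point's x is the slot's long side (along the press's x when locked) and turns with the barrel.
- key: Key standing upright in its stand, origin at the bottom of its shank, z up, 60 mm high: steel shank 14 (x) x 6 mm (y), its last 5 mm narrowed to 10 x 3; a collar at 29 to 33 mm; above it a grey grip 26 (x) x 10 mm (y), centre at 46 mm. 0.04 kg. The same either way round. Fully in the lock, its tip stands on the slot's floor.
- key_tip (a point): Bottom of the key's shank (the key's origin).
- key_stand: Fixed wooden stand, 52 x 52 mm foot, block 42 x 42 mm, 34 mm high, with a 22 mm deep slot 17 x 9 mm in which the key stands; origin at the centre of its underside. It stands to the left of the press.
- dropper: Dropper bottle, 39 mm in diameter, 116 mm high, back left; origin under its centre. Leave alone.
- forceps: Forceps lying along the right edge, 126 mm long, 9 mm high; origin under the middle. Leave alone.
- petri: Petri dish with a rubber ring, 69 mm in diameter, 13 mm high, in front of the press; origin under its centre. Leave alone.
- coverslips: Clear cover glass box, 28 x 28 x 25 mm, right of the pull tab; origin under its centre. Leave alone.
- latch (a joint): Travel of the spring latch along the press's -y (right), in m: 0 home, stop at 0.016. It rides on the arm's right side; its spring takes 6 N to start, 11 N at the stop, and sends it home when let go. Up to 0.007 its pin is under the ball and the arm cannot rise; draw it 0.011 or more before lifting and keep it drawn until the arm is past 0.1 rad.
Things that resemble listed ones, but are neither listed nor needed, are in the scene too. Of the things shaped like the key, the steel one is meant.

How it is judged:
On the way, in this order (a step that is already met when the one before it is completed fails the run):
1. the key is fully in the lock (z of key_tip in the frame of lock_mouth below -0.017 m and horizontal distance between key_tip and lock_mouth below 0.006 m), for 0.1 s.
2. the key has turned the lock clockwise until it frees the latch (all of step 1 and value of joint lock above 1 rad), for 0.1 s.
3. the latch is drawn out from under the ball while the arm is still down (value of joint latch above 0.009 m and value of joint press_arm below 0.1 rad), for 0.05 s.
At the end, for the whole second after the job is handed in: The press arm is raised by more than 0.24 rad (the tab about 55 mm up) and still (under 0.1 rad/s), the fingers hold the pull tab (more than 2 N), the lock is turned past 1.0 rad, and the key is still in the lock, its tip more than 17 mm below the slot's mouth and within 6 mm of its axis (all of step 2 and value of joint press_arm above 0.24 rad and contact force between the fingers and pull_tab above 2 N and not (velocity of joint press_arm above 0.1 rad/s) and not (velocity of joint press_arm below -0.1 rad/s)); the arm keeps its last pose, push and grip.
It fails at once if one of the other things on the top is pushed away by more than 30 mm (distance of any of dropper, forceps, petri, coverslips from where it was at the start of the episode above 0.03 m).
It also fails if it takes over 58 s, if anything falls off the work surface, if the arm or the gripper's body presses on something with over 40 N, if the wrist force passes 120 N, or if a joint passes its speed limit or range.

### The arm

A 7-joint arm with a two-finger parallel gripper is mounted at the origin on a cart in front of the work surface, level with it; the furniture and walls round the work are solid. World frame = base frame: x ahead of the robot, y to its left, z up, the work surface at z = 0. Lengths are in m, angles in rad, forces in N, time in s.
With the tool pointing down it reaches from about 0.425 to 0.875 m from the base axis. Payload 4.7 kg.
Tool frame: the origin (TCP) lies midway between the tips of the shut fingers; the grasp point (between the pads) lies 19 mm behind it; z points along the fingers, x is the direction in which the jaws open and shut, and the axes are right-handed (so a half turn about z gives the same grasp; the last joint's range is limited). The gripper opens to 87 mm and grips with 3 to 60 N. Pads are 19 mm wide; open, the fingers measure 117 mm over their backs; the gripper's body (75 mm by 190 mm) begins 51 mm behind the grasp point.
Start: joints at [-1.185, 0.321, -0.07, 1.45, 0.023, 1.371, -0.057], TCP at [0.236, 0.606, 0.223] pointing down, gripper open.
Joint ranges: [-2.86, 2.86], [-0.3, 2.09], [-1.38, 1.24], [0.06, 2.45], [-1.56, 4.7], [0.09, 2.05], [-2.69, 2.69]. Speed limits (rad/s): [2.57, 2.57, 3.14, 3.14, 3.14, 3.14, 3.14].

### API

Orientations are given as a rotation vector (axis times angle).
In Python, from station import r, optics gives the robot as it stands. The module is installed in compiled form; this text tells all that it offers.
- The arm moves only by the tool servo_tool, never from a script. Its argument "commands" is a list of rows, each a list of 7 numbers: the turn, a rotation vector about the tool's x, y, z in degrees, then the shift along the tool's x, y, z in cm, then the closure, from 0 (fully open) to 1 (shut). A call has 1 to 5 rows; each row is the pose to reach, as a shift and turn from the pose commanded when the call began, along the tool's axes at that moment; what a row does not reach only later rows make up. A row lasts 1/8 s, in which the tool goes at most 62.5 mm and 10.7 degrees, less where a joint would pass 70% of its speed; a pose out of reach is approached as far as the arm can. A call with a gripper value outside its range is refused whole. The fingers move at their own pace and stop on an object; "newtons" is the grip in N (left out, the last holds). Time passes only in rows, so rows that repeat a pose let the fingers close. It gives the time, the measured TCP pose, the force and the opening at its end, in the units of the state.
- r.get_state(): the state, without advancing time (a new reading comes with each control period).
- optics.get_image(name): name is "scene" or "top"; returns (picture, depth): 420x560x3 uint8, blue, green, red; 420x560 float32, m along the optical axis (not along the pixel's ray), 0 where there is no reading.
- optics.camera_params(name): a dict with "K" (3x3 intrinsics, pixels), "position" and "rotation" of the camera in the world. Camera axes: x right, y down, z forward; pixel columns grow to the right and rows downward; lengths in m; the calibration is good to about 2 mm. A picture is of the moment at which its call begins. camera_params takes no time and is no camera call.
- r.hand_in(): hands the job in, once; it reports no verdict.
The state is a dict: "time": time; "joint_pos": joint angles; "qvel": joint speeds; "joint_torque": joint torques, N m; "position": TCP position; "tcp_rot": TCP orientation; "ft_force": force on the tool from outside, world axes, zero at the start; "ft_torque": the same for the moment, N m; "finger_gap": finger opening in m.
Only numpy, scipy, OpenCV 4.12 (cv2) and the standard library are available. Lean on these libraries where they do the work, as an engineer would, in place of code of your own. Each camera call takes 0.05 s, during which the arm holds its last target.

## Working session

There is one attempt and no reset: what is moved stays moved. The work goes in short steps, Python scripts to look and compute and a tool call to move; the robot and the scene stay as the last step left them, time stands still between calls to the robot, and variables do not carry over. Pictures are saved under pics/ and viewed, and the job is handed in when it is done.

Besides the shell and the picture viewer there is one more tool, called as name(argument=value, ...) on one line, values as JSON. servo_tool: Moves the arm, as the interface text tells. Its arguments: {"type":"object","properties":{"commands":{"type":"array"},"newtons":{"type":"number"}},"required":["commands"]}

```bash
ls; mkdir -p pics; python3 - <<'E'
from station import r, optics
import cv2,numpy as np
s=r.get_state()
for k,v in s.items(): print(k,np.round(v,4))
for n in ("scene","top"):
    im,d=optics.get_image(n); cv2.imwrite(f"pics/{n}0.png",im); np.savez(f"{n}0.npz",im=im,d=d)
    p=optics.camera_params(n); print(n,{k:np.round(v,4).tolist() for k,v in p.items()})
E
```

```text
pics
time 0.0
joint_pos [-1.1849  0.3219 -0.0701  1.4516  0.0226  1.3708 -0.0569]
qvel [-0.0011 -0.0009  0.0012 -0.0001 -0.0019  0.0003  0.    ]
joint_torque [ 4.00000e-04 -4.91282e+01 -4.04000e-01 -3.12522e+01 -6.42000e-02
  4.38000e-02  2.00000e-04]
position [0.236  0.6051 0.2215]
tcp_rot [ 2.5928e+00  1.7719e+00 -2.4000e-03]
ft_force [-0.9336 -0.4356 -0.5603]
ft_torque [ 0.0357  0.017  -0.03  ]
finger_gap 0.0873
scene {'K': [[495.1959, 0.0, 280.3037], [0.0, 495.1959, 212.3399], [0.0, 0.0, 1.0]], 'position': [0.0231, 0.3593, 0.7208], 'rotation': [-1.1335, 2.3315, -0.9917]}
top {'K': [[433.5494, 0.0, 276.0046], [0.0, 433.5494, 218.1856], [0.0, 0.0, 1.0]], 'position': [0.4857, -0.0711, 1.184], 'rotation': [-2.1974, 2.1747, -0.0826]}
```

View pics/scene0.png

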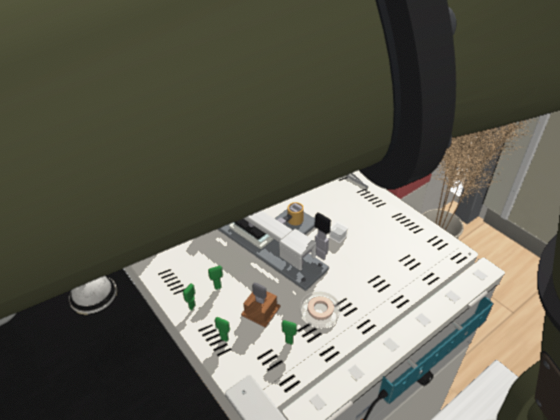

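View pics/top0.png

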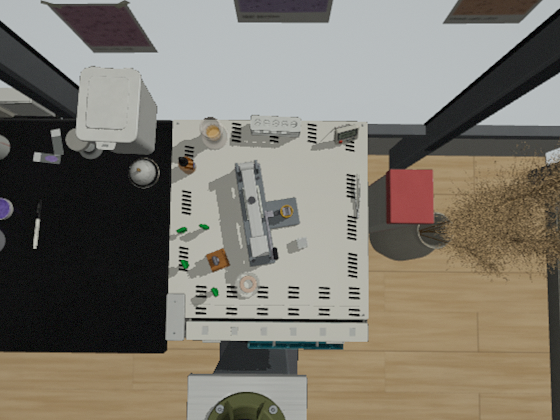

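```bash
cat > h.py <<'E'
import numpy as np,cv2
from scipy.spatial.transform import Rotation as R
def cam(optics,n):
    p=optics.camera_params(n); return np.array(p['K']),np.array(p['position']),R.from_rotvec(p['rotation']).as_matrix()
def px2w(c,u,v,z=None,d=None):
    K,t,M=c; ray=M@np.array([(u-K[0,2])/K[0,0],(v-K[1,2])/K[1,1],1.0])
    s=d if d is not None else (z-t[2])/ray[2]
    return t+s*ray
def w2px(c,p):
    K,t,M=c; q=M.T@(np.asarray(p)-t); q=K@(q/q[2]); return q[:2]
E
python3 - <<'E'
from h import *
a=np.load('top0.npz')['im']
cv2.imwrite('pics/c1.png',cv2.resize(a[150:310,165:325],None,fx=3.7,fy=3.7,interpolation=cv2.INTER_CUBIC))
a=np.load('scene0.npz')['im']
cv2.imwrite('pics/c2.png',cv2.resize(a[180:355,170:380],None,fx=3.4,fy=3.4,interpolation=cv2.INTER_CUBIC))
E
```

```text
(no output)
```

View pics/c1.png

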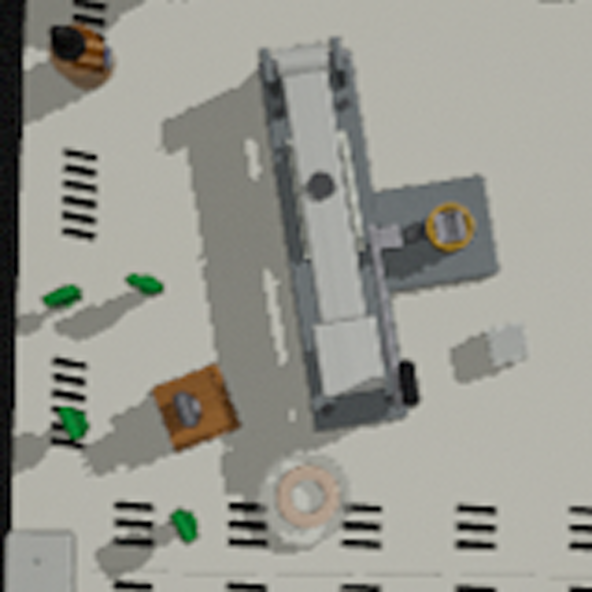

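View pics/c2.png

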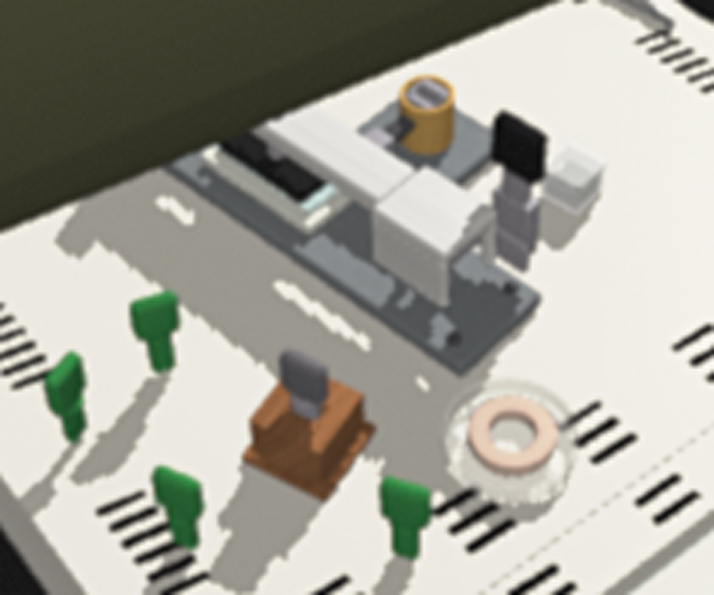

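```bash
cat >> h.py <<'E'
def cloud(c,d):
    K,t,M=c; v,u=np.mgrid[:d.shape[0],:d.shape[1]]
    P=np.stack([(u-K[0,2])/K[0,0]*d,(v-K[1,2])/K[1,1]*d,d],-1)
    W=P@M.T+t; W[d==0]=np.nan
    return W
E
python3 - <<'E'
from h import *
from station import optics
for n,box in (("scene",(170,340,170,370)),("top",(150,310,165,325))):
    z=np.load(n+'0.npz'); c=cam(optics,n); W=cloud(c,z['d']); im=z['im']
    fl=W[...,2]; m=(abs(fl)<0.015)&(im.min(2)>200)
    print(n,'floor z',np.nanmedian(fl[m]), m.sum())
    a,b,e,f=box
    Wc=W[a:b,e:f].reshape(-1,3); C=im[a:b,e:f].reshape(-1,3).astype(int)
    B,G,Rr=C.T
    brown=(Rr>1.5*B)&(Rr>90)
    green=(G>1.5*Rr)
    p=Wc[brown]; 
    ok=~np.isnan(p[:,0])
    p=p[ok]; 
    # cluster brown: stand at approx
    for lab,(uu,vv) in {'stand':(260,300) if n=='scene' else (218,261),'lock':(295,214) if n=='scene' else (287,211),'tab':(322,219) if n=='scene' else (275,254),'grip':(259,289) if n=='scene' else (215,260)}.items():
        print(lab,np.round(W[vv,uu],4))
E
```

```text
scene floor z -0.0004770727016960019 35390
stand [0.4494 0.0888 0.0438]
lock [ 0.5766 -0.0894  0.0423]
tab [ 0.4736 -0.0663  0.1205]
grip [0.4526 0.087  0.0688]
top floor z nan 0
stand [0.4544 0.0761 0.0447]
lock [ 0.5892 -0.1037  0.0261]
tab [ 0.475  -0.0726  0.1207]
grip [0.4576 0.0804 0.0712]
  return np.nanmean(a, axis, out=out, keepdims=keepdims)
```

```bash
cat >> h.py <<'E'
def ortho(c,im,z,x0,x1,y0,y1,s):
    # s px per m; row: x decreasing, col: y decreasing
    H=int((x1-x0)*s);Wd=int((y1-y0)*s)
    rr,cc=np.mgrid[:H,:Wd]; X=x1-rr/s; Y=y1-cc/s
    K,t,M=c; P=np.stack([X,Y,np.full_like(X,z)],-1)-t; Q=(P@M)@K.T
    return cv2.remap(im,(Q[...,0]/Q[...,2]).astype(np.float32),(Q[...,1]/Q[...,2]).astype(np.float32),cv2.INTER_CUBIC)
def grid(o,x1,y1,s,step=0.02):
    o=o.copy()
    for i in range(-100,100):
        r=int((x1-i*step)*s); cc=int((y1-i*step)*s)
        if 0<=r<o.shape[0]: cv2.line(o,(0,r),(6,r),(0,0,255),1); cv2.putText(o,f"{i*step:.2f}",(8,r+4),0,.35,(0,0,255),1)
        if 0<=cc<o.shape[1]: cv2.line(o,(cc,0),(cc,6),(255,0,0),1); cv2.putText(o,f"{i*step:.2f}",(cc-12,18),0,.3,(255,0,0),1)
    return o
E
python3 - <<'E'
from h import *
from station import optics
out=[]
for n in("scene","top"):
    z=np.load(n+'0.npz'); c=cam(optics,n)
    W=cloud(c,z['d']); g=W[...,2][(abs(W[...,2])<0.02)]; print(n,np.median(g))
    o=[grid(ortho(c,z['im'],zz,0.40,0.50,0.03,0.13,3800),.5,.13,3800,.01) for zz in (0.034,0.060)]
    out.append(np.hstack(o))
cv2.imwrite('pics/st.png',np.vstack(out)[:, :])
E
```

```text
scene -0.0005888678348719423
top -0.000267177508693317
```

View pics/st.png

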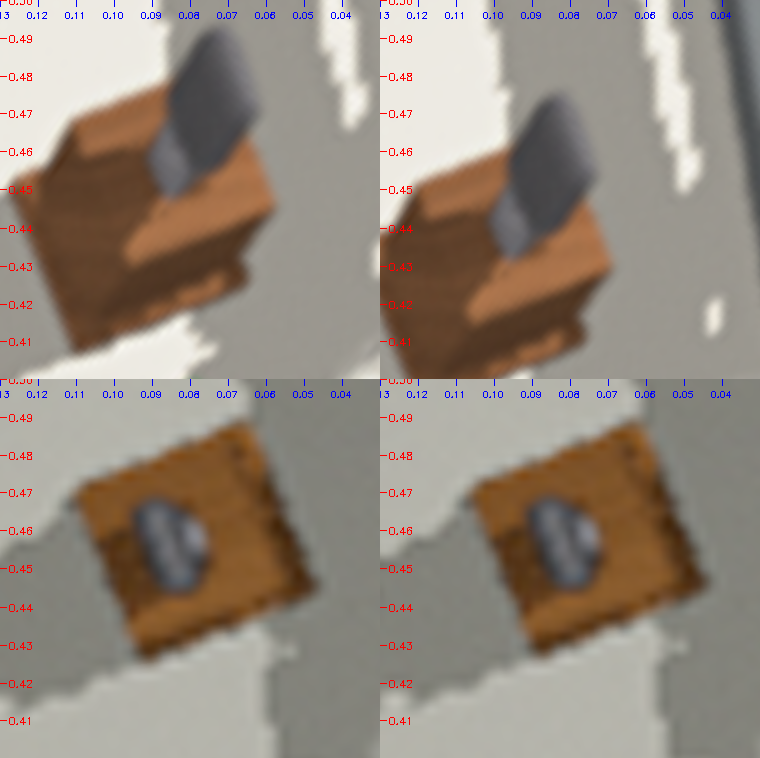

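```bash
python3 - <<'E'
from h import *
from station import optics
zt=np.load('top0.npz'); zs=np.load('scene0.npz'); ct=cam(optics,'top'); cs=cam(optics,'scene')
o=[grid(ortho(c,z['im'],0.047,0.53,0.63,-.15,-.05,3800),.63,-.05,3800,.01) for c,z in((ct,zt),(cs,zs))]
o2=[grid(ortho(c,z['im'],0.122,0.42,0.52,-.12,-.02,3800),.52,-.02,3800,.01) for c,z in((ct,zt),(cs,zs))]
cv2.imwrite('pics/lk.png',np.vstack([np.hstack(o),np.hstack(o2)]))
o=[grid(ortho(c,z['im'],0.012,0.41,0.73,-.15,.06,1800),.73,.06,1800,.02) for c,z in((ct,zt),(cs,zs))]
cv2.imwrite('pics/pl.png',np.hstack(o))
E
```

```text
(no output)
```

View pics/lk.png

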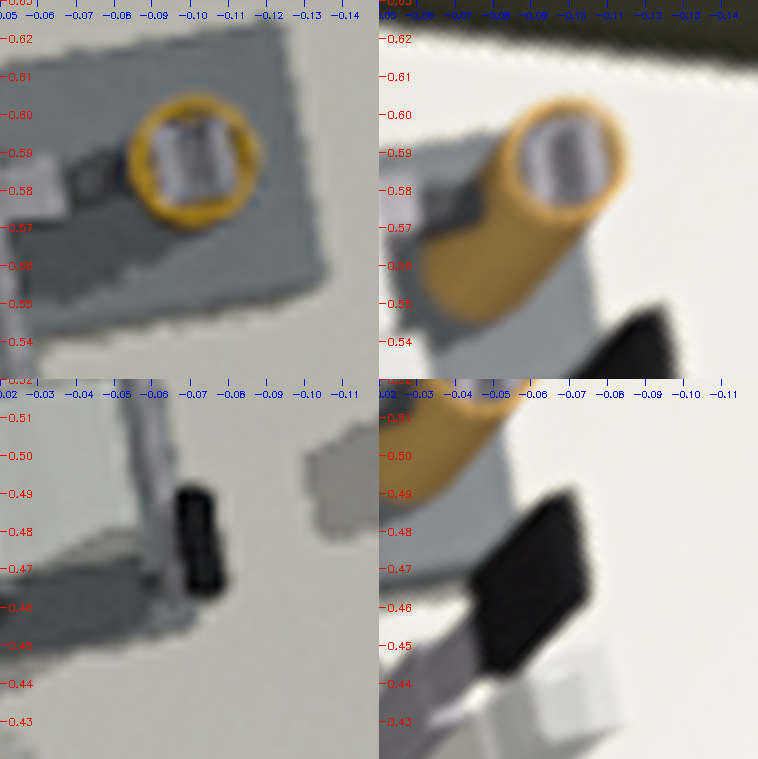

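View pics/pl.png

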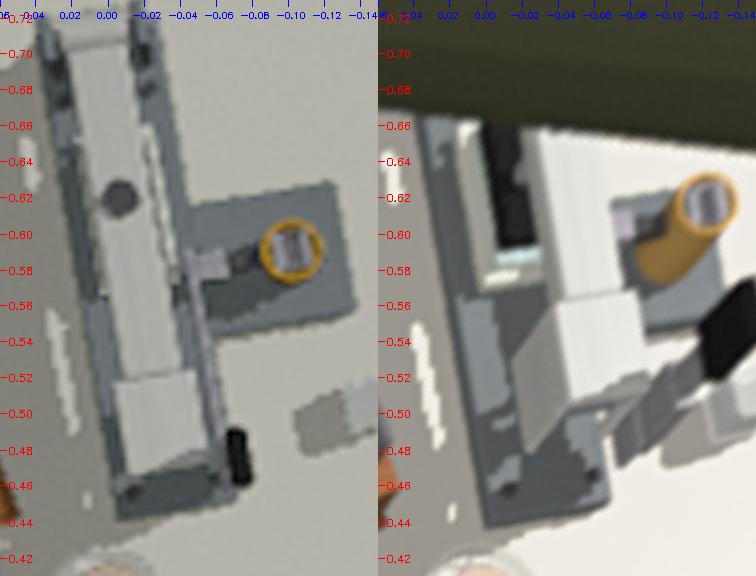

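```bash
cat >> h.py <<'E'
def toolR(yaw): # tool x at yaw (deg), z down
    a=np.radians(yaw); x=np.array([np.cos(a),np.sin(a),0]); z=np.array([0,0,-1.]); return np.stack([x,np.cross(z,x),z],1)
def delta(s,pos,Rt):
    M=R.from_rotvec(s['tcp_rot']).as_matrix()
    return np.round(np.degrees(R.from_matrix(M.T@Rt).as_rotvec()),1), np.round(100*M.T@(np.array(pos)-s['position']),2)
def show(s):
    M=R.from_rotvec(s['tcp_rot']).as_matrix()
    print('t',round(s['time'],2),'pos',np.round(s['position'],4),'yaw',round(float(np.degrees(np.arctan2(M[1,0],M[0,0]))),1),'tilt',np.round(M[:2,2],3),'q7',round(s['joint_pos'][6],2),'F',np.round(s['ft_force'],1),'T',np.round(s['ft_torque'],2),'gap',round(s['finger_gap'],4))
E
cat > d.py <<'E'
import sys
from h import *
from station import r
s=r.get_state(); show(s)
x,y,z,yaw=map(float,sys.argv[1:5]); print(delta(s,(x,y,z),toolR(yaw)))
E
python3 d.py .457 .084 .13 110
```

```text
t 0.1 pos [0.236  0.6051 0.2216] yaw 68.7 tilt [-0.001 -0.002] q7 -0.06 F [-0.3 -0.1  0.6] T [-0.03  0.02 -0.  ] gap 0.0864
(array([ -0. ,   0.1, -41.3]), array([-40.51,  39.52,   9.23]))
```

servo_tool(commands=[[0,0,-8,-4,4,0,0],[0,0,-16,-8,8,0,0],[0,0,-24,-12.2,12,0,0],[0,0,-32,-16.4,16,0,0],[0,0,-41,-20.5,20,0,0]])

```text
time: 0.72
position: [0.3484, 0.3399, 0.2223]
tcp_rot: [1.802, 2.573, -0.0]
ft_force: [0.7, 1.2, 0.5]
finger_gap: 0.0871
```

```bash
python3 d.py .457 .084 .13 110
```

```text
t 0.72 pos [0.3484 0.3399 0.2223] yaw 110.0 tilt [-0. -0.] q7 1.09 F [0.7 1.2 0.5] T [ 0.08 -0.05  0.05] gap 0.0871
(array([-0.,  0., -0.]), array([-27.75,   1.46,   9.23]))
```

servo_tool(commands=[[0,0,0,-6,0.3,0,0],[0,0,0,-12,0.6,1,0],[0,0,0,-18,1,3,0],[0,0,0,-23.5,1.2,5,0],[0,0,0,-27.8,1.5,7,0]])

```text
time: 1.35
position: [0.4562, 0.0827, 0.1519]
tcp_rot: [1.811, 2.567, 0.0]
ft_force: [0.3, 1.7, -0.7]
finger_gap: 0.0873
```

servo_tool(commands=[[0,0,0,0,0,1,0.4],[0,0,0,0,0,1,0.5]])

```text
time: 1.6
position: [0.4549, 0.0858, 0.1417]
tcp_rot: [-1.807, -2.568, 0.002]
ft_force: [0.1, 0.5, 0.6]
finger_gap: 0.0738
```

```bash
python3 d.py .457 .084 .047 110; python3 - <<'E'
from h import *
from station import optics
for n in ("scene","top"):
    im,d=optics.get_image(n); np.savez(f"{n}1.npz",im=im,d=d)
    if n=='scene': a=cv2.resize(im[180:355,170:380],None,fx=3.4,fy=3.4,interpolation=cv2.INTER_CUBIC); cv2.imwrite('pics/s1.png',a)
    else: cv2.imwrite('pics/t1.png',cv2.resize(im[190:330,150:310],None,fx=4,fy=4,interpolation=cv2.INTER_CUBIC))
E
```

```text
t 1.6 pos [0.4549 0.0858 0.1417] yaw 109.7 tilt [-0.002 -0.   ] q7 1.66 F [0.1 0.5 0.6] T [ 0.08  0.1  -0.02] gap 0.0738
(array([-0.1, -0. , -0.3]), array([-0.24,  0.16,  9.47]))
```

View pics/s1.png

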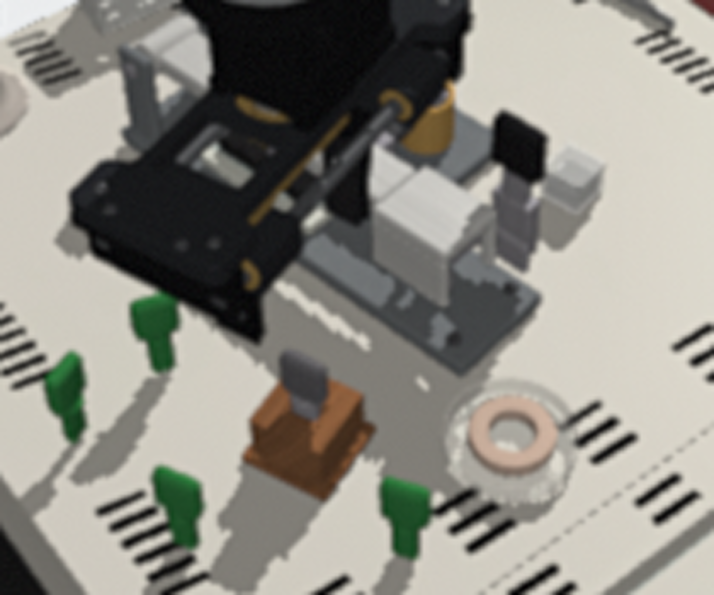

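View pics/t1.png

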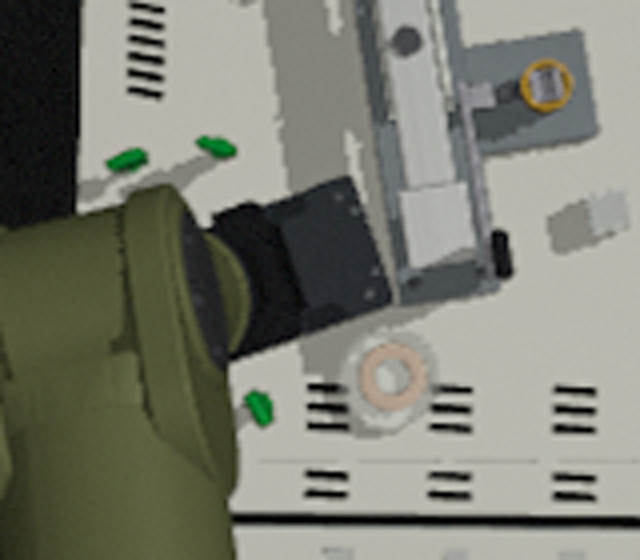

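servo_tool(commands=[[0,0,0,-0.2,0.15,3,0.5],[0,0,0,-0.2,0.15,6,0.5],[0,0,0,-0.2,0.15,8,0.5],[0,0,0,-0.2,0.15,9.4,0.5],[0,0,0,-0.2,0.15,9.4,0.5]])

```text
time: 2.33
position: [0.4574, 0.0845, 0.0482]
tcp_rot: [-1.807, -2.569, 0.001]
ft_force: [-0.3, -0.5, -0.0]
finger_gap: 0.0435
```

```bash
python3 d.py .457 .084 .047 110
```

```text
t 2.33 pos [0.4574 0.0845 0.0482] yaw 109.8 tilt [-0.001 -0.   ] q7 1.72 F [-0.3 -0.5 -0. ] T [0.02 0.07 0.01] gap 0.0435
(array([-0.1, -0. , -0.2]), array([-0.03, -0.06,  0.12]))
```

Close on the grip.

servo_tool(commands=[[0,0,0,0,0,0.1,1],[0,0,0,0,0,0.1,1],[0,0,0,0,0,0.1,1],[0,0,0,0,0,0.1,1],[0,0,0,0,0,0.1,1]], newtons=25)

```text
time: 2.95
position: [0.4581, 0.084, 0.0478]
tcp_rot: [1.809, 2.568, 0.001]
ft_force: [0.0, 0.2, 1.5]
finger_gap: 0.0099
```

```bash
python3 d.py .457 .084 .047 110; python3 - <<'E'
from h import *
from station import optics
im,d=optics.get_image("scene"); np.savez("scene2.npz",im=im,d=d)
cv2.imwrite('pics/s2.png',cv2.resize(im[230:350,190:340],None,fx=5,fy=5,interpolation=cv2.INTER_CUBIC))
E
```

```text
t 2.95 pos [0.4581 0.084  0.0478] yaw 109.7 tilt [0. 0.] q7 1.72 F [0.  0.2 1.5] T [0.09 0.09 0.03] gap 0.0099
(array([ 0. , -0. , -0.3]), array([ 0.04, -0.1 ,  0.08]))
```

View pics/s2.png

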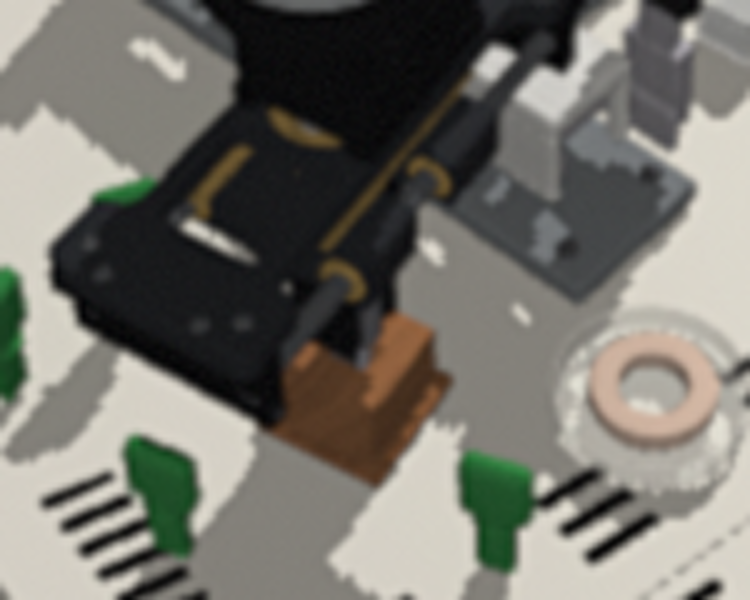

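servo_tool(commands=[[0,0,0,0,0,-1.5,1],[0,0,0,0,0,-3.5,1],[0,0,0,0,0,-6.5,1],[0,0,0,0,0,-9.5,1],[0,0,0,0,0,-9.5,1]])

```text
time: 3.62
position: [0.4599, 0.0843, 0.1457]
tcp_rot: [1.807, 2.566, 0.008]
ft_force: [-0.2, 1.2, -1.0]
finger_gap: 0.0095
```

```bash
python3 d.py .588 -.1005 .14 100
```

```text
t 3.62 pos [0.4599 0.0843 0.1457] yaw 109.7 tilt [0.005 0.002] q7 1.67 F [-0.2  1.2 -1. ] T [ 0.05  0.02 -0.02] gap 0.0095
(array([ 0.3, -0. ,  9.7]), array([-21.72,   5.83,   0.6 ]))
```

servo_tool(commands=[[0,0,2,-5,1.5,0,1],[0,0,4,-10,3,0,1],[0,0,6,-15,4.5,0,1],[0,0,8,-19,5.4,0,1],[0,0,9.7,-21.7,5.8,0,1]])

```text
time: 4.25
position: [0.5857, -0.1031, 0.1417]
tcp_rot: [-2.023, -2.403, 0.003]
ft_force: [-0.1, 0.3, -0.9]
finger_gap: 0.0099
```

servo_tool(commands=[[0,0,0,0,0,1.5,1],[0,0,0,0,0,1.5,1],[0,0,0,0,0,1.5,1]])

```text
time: 4.62
position: [0.5851, -0.0991, 0.127]
tcp_rot: [-2.016, -2.408, -0.0]
ft_force: [0.3, -0.1, -0.2]
finger_gap: 0.0098
```

```bash
python3 d.py .588 -.1005 .1 100; python3 - <<'E'
from h import *
from station import optics
for n in ("scene","top"):
    im,d=optics.get_image(n); np.savez(f"{n}3.npz",im=im,d=d)
    if n=='scene': a=cv2.resize(im[150:300,220:400],None,fx=4,fy=4,interpolation=cv2.INTER_CUBIC); cv2.imwrite('pics/s3.png',a)
    else: cv2.imwrite('pics/t3.png',cv2.resize(im[150:290,200:360],None,fx=4,fy=4,interpolation=cv2.INTER_CUBIC))
E
```

```text
t 4.62 pos [ 0.5851 -0.0991  0.127 ] yaw 100.1 tilt [-0.001  0.001] q7 2.0 F [ 0.3 -0.1 -0.2] T [-0.04 -0.    0.05] gap 0.0098
(array([-0.1, -0.1,  0.1]), array([-0.2 ,  0.27,  2.7 ]))
```

View pics/s3.png

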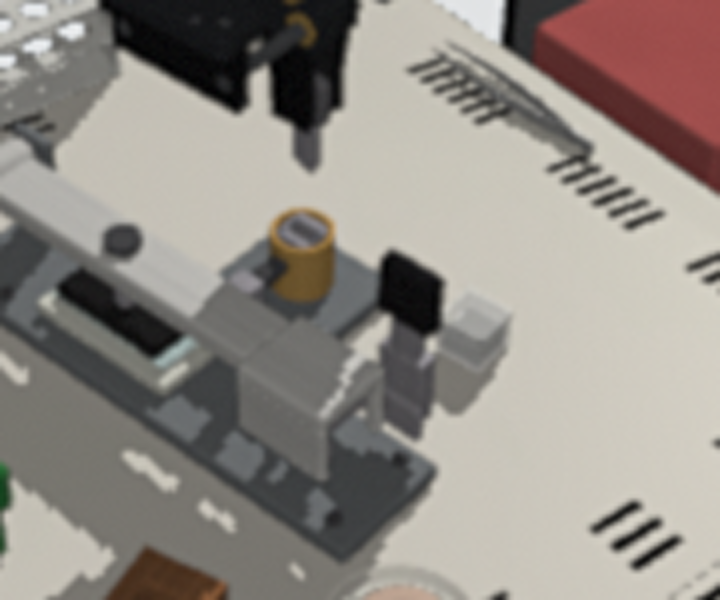

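View pics/t3.png

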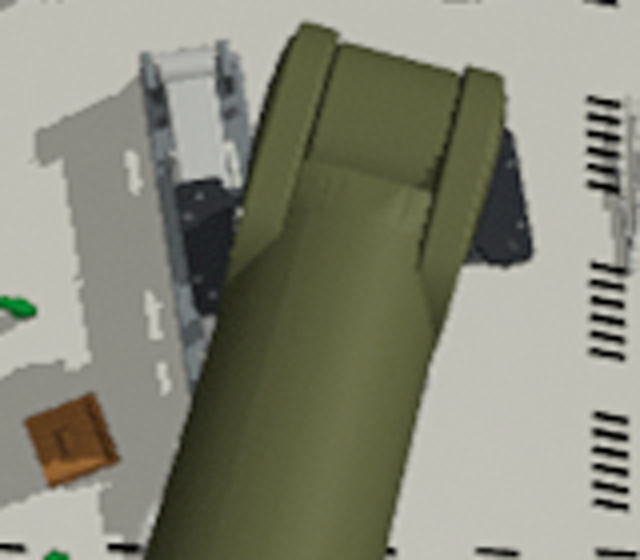

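```bash
python3 - <<'E'
from h import *
from station import optics,r
s=r.get_state(); M=R.from_rotvec(s['tcp_rot']).as_matrix()
c=cam(optics,'scene'); z=np.load('scene3.npz'); im=z['im'];W=cloud(c,z['d'])
a=cv2.resize(im[165:235,260:330],None,fx=8,fy=8,interpolation=cv2.INTER_CUBIC)
# predicted shank outline: key x= tool y, key y=tool x
def P(kx,ky,kz,off): 
    p=s['position']+M@np.array([ky+off[0],kx+off[1],0])+np.array([0,0,kz-0.035]); q=w2px(c,p); return tuple(int(round(v)) for v in ((q[0]-260+.5)*8,(q[1]-165+.5)*8))
for kz,hx,hy in((0,5,1.5),(.005,7,3),(.029,7,3)):
    cv2.polylines(a,[np.array([P(i*hx/1e3,j*hy/1e3,kz,(0,0)) for i,j in((1,1),(1,-1),(-1,-1),(-1,1))])],True,(0,0,255),1)
def L(x,y,zz):
    b=np.radians(10); p=np.array([.588,-.1005,zz])+np.array([x*np.cos(b)-y*np.sin(b),x*np.sin(b)+y*np.cos(b),0]); q=w2px(c,p); return [int((q[0]-260+.5)*8),int((q[1]-165+.5)*8)]
cv2.polylines(a,[np.array([L(i*.0081,j*.0041,.047) for i,j in((1,1),(1,-1),(-1,-1),(-1,1))])],True,(0,255,0),1)
cv2.polylines(a,[np.array([L(.017*np.cos(t),.017*np.sin(t),.047) for t in np.linspace(0,6.3,40)])],False,(0,255,0),1)
cv2.imwrite('pics/ov.png',a)
E
```

```text
(no output)
```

View pics/ov.png

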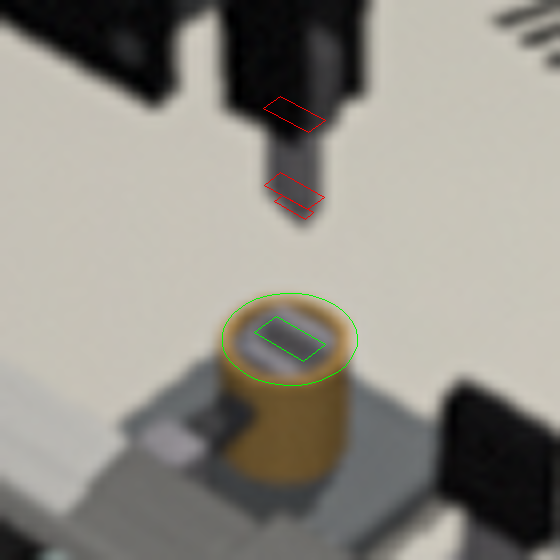

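```bash
python3 d.py .5885 -.1 .09 100
```

```text
t 4.72 pos [ 0.5856 -0.0996  0.1278] yaw 100.1 tilt [0.    0.001] q7 2.0 F [-0.3  0.7 -0.5] T [-0.    0.01  0.03] gap 0.0095
(array([ 0. , -0. ,  0.1]), array([-0.1 ,  0.27,  3.78]))
```

servo_tool(commands=[[0,0,0,-0.1,0.27,1.5,1],[0,0,0,-0.1,0.27,2.8,1],[0,0,0,-0.1,0.27,3.7,1],[0,0,0,-0.1,0.27,3.7,1],[0,0,0,-0.1,0.27,3.7,1]], newtons=30)

```text
time: 5.35
position: [0.5887, -0.1015, 0.0908]
tcp_rot: [2.019, 2.406, 0.0]
ft_force: [-0.3, -1.1, 0.3]
finger_gap: 0.0102
```

```bash
cat > ov.py <<'E'
import sys
from h import *
from station import optics,r
im,d=optics.get_image('scene'); s=r.get_state(); show(s); M=R.from_rotvec(s['tcp_rot']).as_matrix()
c=cam(optics,'scene')
a=cv2.resize(im[165:235,260:330],None,fx=8,fy=8,interpolation=cv2.INTER_CUBIC)
b0=a.copy()
def P(kx,ky,kz): 
    p=s['position']+M@np.array([ky,kx,0])+np.array([0,0,kz-0.0358]); q=w2px(c,p); return [int((q[0]-260+.5)*8),int((q[1]-165+.5)*8)]
for kz,hx,hy in((0,5,1.5),(.005,7,3),(.029,7,3)):
    cv2.polylines(a,[np.array([P(i*hx/1e3,j*hy/1e3,kz) for i,j in((1,1),(1,-1),(-1,-1),(-1,1))])],True,(0,0,255),1)
def L(x,y,zz):
    b=np.radians(10); p=np.array([.5885,-.1,zz])+np.array([x*np.cos(b)-y*np.sin(b),x*np.sin(b)+y*np.cos(b),0]); q=w2px(c,p); return [int((q[0]-260+.5)*8),int((q[1]-165+.5)*8)]
cv2.polylines(a,[np.array([L(i*.0081,j*.0041,.047) for i,j in((1,1),(1,-1),(-1,-1),(-1,1))])],True,(0,255,0),1)
cv2.polylines(a,[np.array([L(.017*np.cos(t),.017*np.sin(t),.047) for t in np.linspace(0,6.3,40)])],False,(0,255,0),1)
cv2.imwrite(sys.argv[1],cv2.resize(np.hstack([b0,a]),None,fx=.71,fy=.71))
E
python3 ov.py pics/ov2.png; python3 d.py .5885 -.1 .09 100
```

```text
t 5.4 pos [ 0.5889 -0.1015  0.091 ] yaw 100.0 tilt [ 0.001 -0.   ] q7 2.02 F [-0.4  0.4 -0.7] T [ 0.04  0.01 -0.02] gap 0.0099
t 5.4 pos [ 0.5889 -0.1015  0.091 ] yaw 100.0 tilt [ 0.001 -0.   ] q7 2.02 F [-0.4  0.4 -0.7] T [ 0.04  0.01 -0.02] gap 0.0099
(array([ 0.,  0., -0.]), array([ 0.16, -0.01,  0.1 ]))
```

View pics/ov2.png

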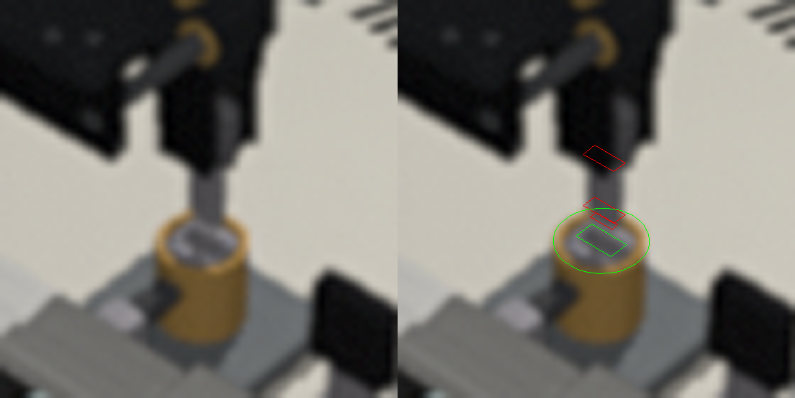

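servo_tool(commands=[[0,0,0,0.18,0,0,1],[0,0,0,0.18,0,0.3,1],[0,0,0,0.18,0,0.6,1],[0,0,0,0.18,0,0.9,1],[0,0,0,0.18,0,1.2,1]])

```text
time: 6.02
position: [0.5882, -0.0996, 0.0783]
tcp_rot: [-2.019, -2.407, 0.0]
ft_force: [0.3, -0.1, 4.2]
finger_gap: 0.01
```

```bash
python3 ov.py pics/ov3.png; python3 d.py .5885 -.1 .061 100
```

```text
t 6.08 pos [ 0.5883 -0.0996  0.0781] yaw 100.0 tilt [ 0. -0.] q7 2.03 F [ 2.4  0.5 -1.9] T [ 0.1  -0.39 -0.04] gap 0.0097
t 6.08 pos [ 0.5883 -0.0996  0.0781] yaw 100.0 tilt [ 0. -0.] q7 2.03 F [ 2.4  0.5 -1.9] T [ 0.1  -0.39 -0.04] gap 0.0097
(array([ 0.,  0., -0.]), array([-0.05,  0.01,  1.71]))
```

View pics/ov3.png

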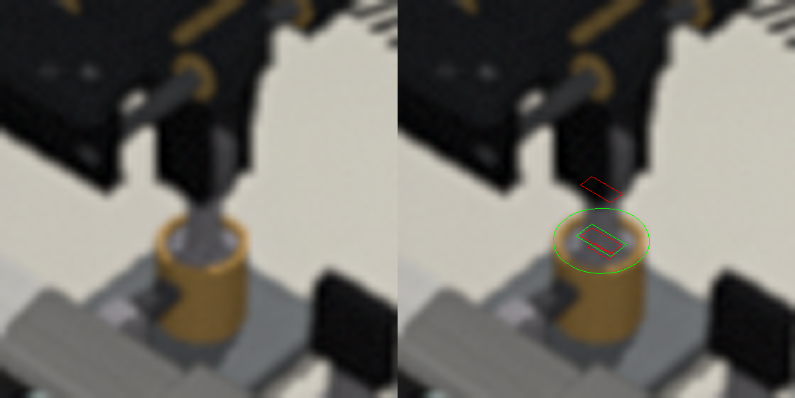

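servo_tool(commands=[[0,0,0,0,0.05,0.2,1],[0,0,0,0,0.05,0.4,1],[0,0,0,0,0.05,0.6,1]])

```text
time: 6.45
position: [0.5887, -0.0995, 0.0724]
tcp_rot: [-2.019, -2.407, -0.0]
ft_force: [-0.4, -0.7, -0.2]
finger_gap: 0.0098
```

```bash
python3 d.py .5885 -.1 .061 100
```

```text
t 6.45 pos [ 0.5887 -0.0995  0.0724] yaw 100.0 tilt [0. 0.] q7 2.03 F [-0.4 -0.7 -0.2] T [ 0.05  0.01 -0.01] gap 0.0098
(array([ 0., -0., -0.]), array([-0.04, -0.03,  1.14]))
```

servo_tool(commands=[[0,0,0,0,0,0.4,1],[0,0,0,0,0,0.7,1],[0,0,0,0,0,1.0,1],[0,0,0,0,0,1.2,1],[0,0,0,0,0,1.25,1]])

```text
time: 7.08
position: [0.5888, -0.0995, 0.0607]
tcp_rot: [-2.019, -2.406, -0.001]
ft_force: [-1.8, -0.5, 5.7]
finger_gap: 0.0098
```

```bash
python3 d.py .5885 -.1 .061 100
```

```text
t 7.08 pos [ 0.5888 -0.0995  0.0607] yaw 100.0 tilt [0. 0.] q7 2.04 F [-1.8 -0.5  5.7] T [ 0.15  0.57 -0.02] gap 0.0098
(array([ 0., -0., -0.]), array([-0.04, -0.04, -0.03]))
```

servo_tool(commands=[[0,0,9,0,0,0,1],[0,0,18,0,0,0,1],[0,0,27,0,0,0,1],[0,0,36,0,0,0,1],[0,0,45,0,0,0,1]])

```text
time: 7.7
position: [0.5892, -0.0999, 0.0608]
tcp_rot: [2.79, 1.443, 0.002]
ft_force: [-0.3, -0.5, 3.4]
finger_gap: 0.0099
```

```bash
python3 d.py .5885 -.1 .061 23
```

```text
t 7.7 pos [ 0.5892 -0.0999  0.0608] yaw 54.7 tilt [ 0.001 -0.   ] q7 1.3 F [-0.3 -0.5  3.4] T [-0.07  0.11  0.1 ] gap 0.0099
(array([ 0.1, -0. , 31.7]), array([-0.05, -0.05, -0.02]))
```

servo_tool(commands=[[0,0,9,0,0,0,1],[0,0,18,0,0,0,1],[0,0,26,0,0,0,1],[0,0,33,0,0,0,1],[0,0,37,0,0,0,1]])

```text
time: 8.32
position: [0.5895, -0.0995, 0.0608]
tcp_rot: [3.103, 0.488, 0.002]
ft_force: [-1.0, 0.0, 3.2]
finger_gap: 0.0096
```

```bash
python3 d.py .5885 -.1 .061 23
```

```text
t 8.32 pos [ 0.5895 -0.0995  0.0608] yaw 17.9 tilt [ 0.002 -0.   ] q7 0.71 F [-1.   0.   3.2] T [-0.13  0.1   0.04] gap 0.0096
(array([ 0. , -0.1, -5.1]), array([-0.11,  0.01, -0.02]))
```

servo_tool(commands=[[0,0,4,0,0,0,1],[0,0,7,0,0,0,1],[0,0,7,0,0,0,1]])

```text
time: 8.7
position: [0.5896, -0.0995, 0.0608]
tcp_rot: [3.127, 0.302, 0.003]
ft_force: [0.3, 0.3, 4.0]
finger_gap: 0.01
```

```bash
python3 d.py .5885 -.1 .061 23
```

```text
t 8.7 pos [ 0.5896 -0.0995  0.0608] yaw 11.1 tilt [ 0.002 -0.   ] q7 0.61 F [0.3 0.3 4. ] T [ 0.01 -0.02  0.06] gap 0.01
(array([  0. ,  -0.1, -11.9]), array([-0.11,  0.03, -0.02]))
```

servo_tool(commands=[[0,0,4,0,0,0,1],[0,0,4,0,0,0,1]])

```text
time: 8.95
position: [0.5896, -0.0996, 0.0607]
tcp_rot: [3.135, 0.195, 0.003]
ft_force: [0.6, 0.1, 6.0]
finger_gap: 0.0099
```

```bash
python3 ov.py pics/ov4.png
```

```text
t 9.0 pos [ 0.5896 -0.0996  0.0608] yaw 7.2 tilt [ 0.002 -0.   ] q7 0.55 F [ 1.  -0.1  6.1] T [-0.05 -0.09  0.27] gap 0.0094
```

View pics/ov4.png

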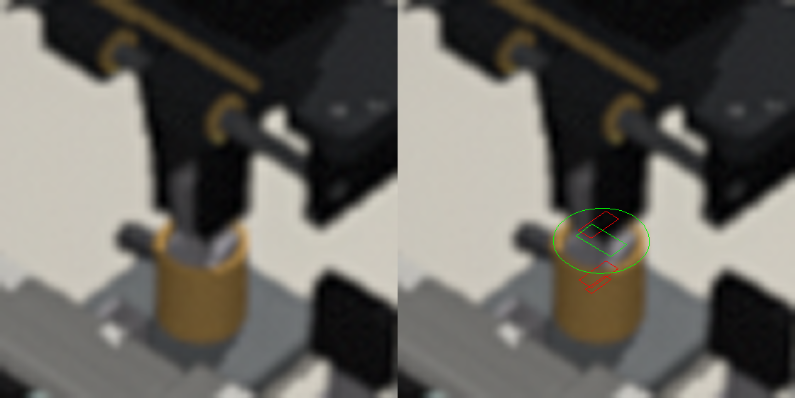

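servo_tool(commands=[[0,0,-3,0,0,0,0.6],[0,0,-3,0,0,0,0.6],[0,0,-3,0,0,0,0.6],[0,0,-3,0,0,-0.3,0.6],[0,0,-3,0,0,-1.0,0.6]])

```text
time: 9.62
position: [0.5884, -0.0995, 0.0701]
tcp_rot: [-3.13, -0.274, 0.001]
ft_force: [-0.3, 0.6, -0.4]
finger_gap: 0.0345
```

servo_tool(commands=[[0,0,0,0,0,-2,0.4],[0,0,0,0,0,-6,0.3],[0,0,0,0,0,-10,0.3]])

```text
time: 10.0
position: [0.5889, -0.0998, 0.1726]
tcp_rot: [3.13, 0.273, 0.002]
ft_force: [0.9, -0.4, 0.6]
finger_gap: 0.0561
```

```bash
python3 ov.py pics/ov5.png; python3 d.py .477 -.0727 .16 100
```

```text
t 10.05 pos [ 0.592  -0.1008  0.1783] yaw 10.0 tilt [0.01 0.  ] q7 0.51 F [ 1.9 -0.5  3.3] T [-0.14 -0.19 -0.02] gap 0.058
t 10.05 pos [ 0.592  -0.1008  0.1783] yaw 10.0 tilt [0.01 0.  ] q7 0.51 F [ 1.9 -0.5  3.3] T [-0.14 -0.19 -0.02] gap 0.058
(array([  0.5,  -0.4, -90. ]), array([-10.86,  -4.76,   1.72]))
```

View pics/ov5.png

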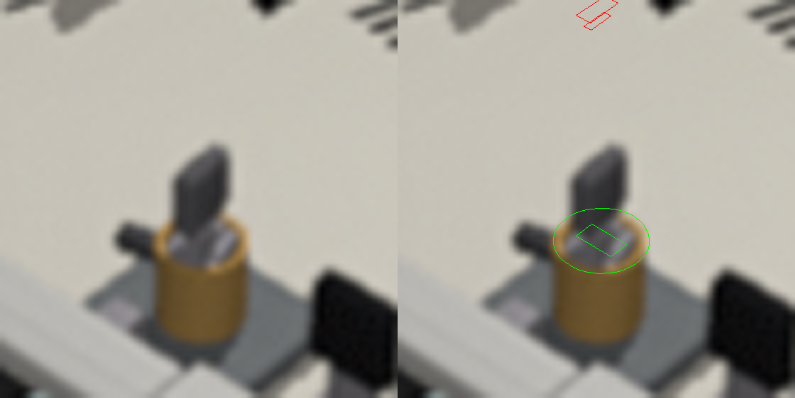

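servo_tool(commands=[[0,0,-10,-2.2,-1,0,0.3],[0,0,-20,-4.4,-2,0,0.3],[0,0,-30,-6.6,-3,0,0.3],[0,0,-40,-8.8,-4,0,0.3],[0,0,-50,-10.8,-4.7,0,0.3]])

```text
time: 10.68
position: [0.4738, -0.0721, 0.1712]
tcp_rot: [2.717, 1.578, 0.003]
ft_force: [-0.1, 0.3, -0.3]
finger_gap: 0.0607
```

servo_tool(commands=[[0,0,-10,0,0,0,0.3],[0,0,-20,0,0,0,0.3],[0,0,-30,0,0,0,0.3],[0,0,-40,0,0,0,0.3],[0,0,-40,0,0,0,0.3]])

```text
time: 11.3
position: [0.4746, -0.0723, 0.171]
tcp_rot: [2.022, 2.403, 0.003]
ft_force: [0.2, 0.5, 0.1]
finger_gap: 0.0609
```

```bash
cat > ot.py <<'E'
import sys
from h import *
from station import optics,r
im,d=optics.get_image('scene'); s=r.get_state(); show(s); print(np.round(s['joint_pos'],2))
a=cv2.resize(im[180:280,250:380],None,fx=6,fy=6,interpolation=cv2.INTER_CUBIC)
cv2.imwrite(sys.argv[1],a)
E
python3 ot.py pics/ot1.png; python3 d.py .477 -.0727 .088 100
```

```text
t 11.35 pos [ 0.4745 -0.0722  0.1708] yaw 99.8 tilt [0.001 0.001] q7 1.82 F [-0.7 -0.1 -0.4] T [-0.02  0.03 -0.03] gap 0.0609
[-0.74 -0.05  0.83  1.95  0.04  1.22  1.82]
t 11.35 pos [ 0.4745 -0.0722  0.1708] yaw 99.8 tilt [0.001 0.001] q7 1.82 F [-0.7 -0.1 -0.4] T [-0.02  0.03 -0.03] gap 0.0609
(array([ 0.1, -0. , -0.2]), array([-0.09,  0.23,  8.28]))
```

View pics/ot1.png

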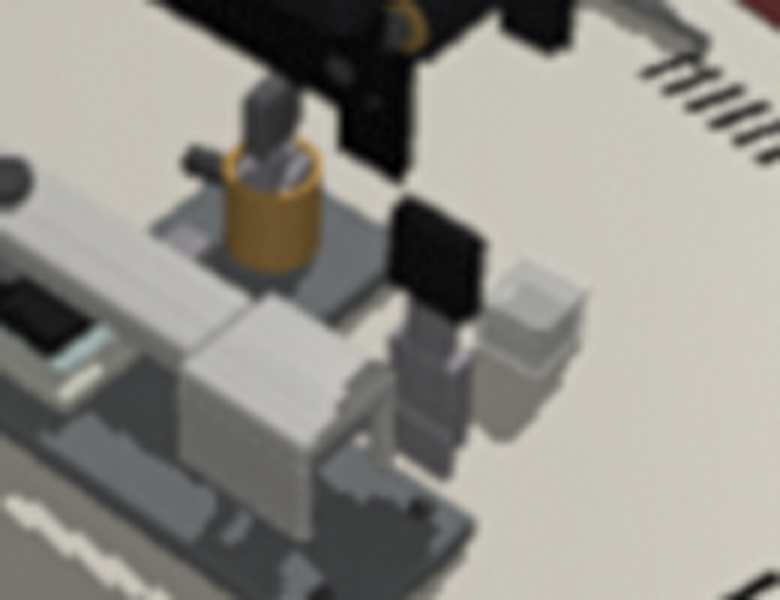

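servo_tool(commands=[[0,0,0,-0.1,0.23,2.5,0.3],[0,0,0,-0.1,0.23,5,0.3],[0,0,0,-0.1,0.23,7,0.3],[0,0,0,-0.1,0.23,8.2,0.3],[0,0,0,-0.1,0.23,8.2,0.3]])

```text
time: 11.98
position: [0.4762, -0.0727, 0.0877]
tcp_rot: [-2.021, -2.405, 0.002]
ft_force: [-0.1, -0.3, 0.4]
finger_gap: 0.0606
```

```bash
python3 ot.py pics/ot2.png; python3 d.py .477 -.0727 .088 100
```

```text
t 12.03 pos [ 0.4768 -0.0727  0.0884] yaw 99.9 tilt [ 0. -0.] q7 1.92 F [-1.1 -0.1  0.9] T [ 0.05 -0.    0.05] gap 0.061
[-0.72  0.09  0.85  2.04 -0.08  1.04  1.92]
t 12.03 pos [ 0.4768 -0.0727  0.0884] yaw 99.9 tilt [ 0. -0.] q7 1.92 F [-1.1 -0.1  0.9] T [ 0.05 -0.    0.05] gap 0.061
(array([ 0. ,  0. , -0.1]), array([-0.  ,  0.02,  0.04]))
```

View pics/ot2.png

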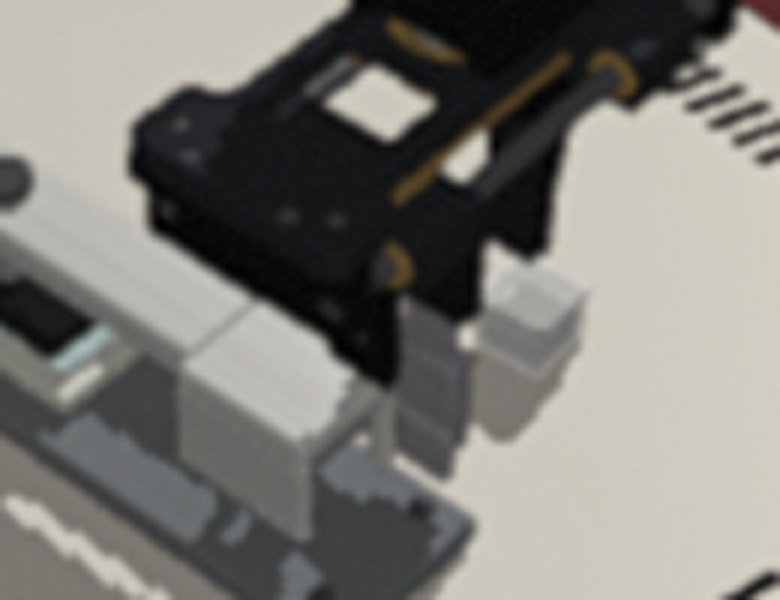

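servo_tool(commands=[[0,0,0,0,0,0,0.6],[0,0,0,0,0,0,1],[0,0,0,0,0,0,1],[0,0,0,0,0,0,1],[0,0,0,0,0,0,1]], newtons=45)

```text
time: 12.65
position: [0.4766, -0.0726, 0.0881]
tcp_rot: [2.019, 2.407, 0.0]
ft_force: [-0.2, 0.6, -0.9]
finger_gap: 0.019
```

```bash
python3 d.py .477 -.0727 .088 100
```

```text
t 12.65 pos [ 0.4766 -0.0726  0.0881] yaw 100.0 tilt [0. 0.] q7 1.92 F [-0.2  0.6 -0.9] T [ 0.06 -0.02  0.03] gap 0.019
(array([ 0., -0., -0.]), array([-0.02,  0.03,  0.01]))
```

servo_tool(commands=[[0,0,0,0,0,0,1],[0,0,0,0,0,0,1],[0,0,0,0,0,0,1]])

```text
time: 13.02
position: [0.4765, -0.072, 0.088]
tcp_rot: [-2.019, -2.406, -0.001]
ft_force: [-2.2, 2.9, 1.2]
finger_gap: 0.0117
```

```bash
python3 d.py .477 -.0727 .088 100
```

```text
t 13.03 pos [ 0.4765 -0.072   0.088 ] yaw 100.0 tilt [-0.     0.001] q7 1.92 F [-2.2  2.9  1.2] T [ 0.59  0.19 -0.12] gap 0.0117
(array([-0., -0.,  0.]), array([-0.08,  0.03,  0.  ]))
```

servo_tool(commands=[[0,0,0,-0.4,0,0,1],[0,0,0,-0.8,0,0,1],[0,0,0,-1.1,0,0,1],[0,0,0,-1.4,0,0,1],[0,0,0,-1.4,0,0,1]])

```text
time: 13.65
position: [0.4785, -0.0833, 0.088]
tcp_rot: [-2.015, -2.404, -0.003]
ft_force: [-3.2, 9.9, 3.3]
finger_gap: 0.0115
```

```bash
python3 d.py .4765 -.072 .088 100; python3 ot.py pics/ot3.png
```

```text
t 13.65 pos [ 0.4785 -0.0833  0.088 ] yaw 100.1 tilt [-0.002  0.004] q7 1.96 F [-3.2  9.9  3.3] T [ 1.79  0.53 -0.15] gap 0.0115
(array([-0.1, -0.3,  0.1]), array([1.15, 0.  , 0.  ]))
t 13.7 pos [ 0.4785 -0.0832  0.088 ] yaw 100.1 tilt [-0.002  0.005] q7 1.96 F [-2.2  9.4  3.8] T [ 1.78  0.56 -0.11] gap 0.0117
[-0.69  0.11  0.86  2.03 -0.1   1.04  1.96]
```

View pics/ot3.png

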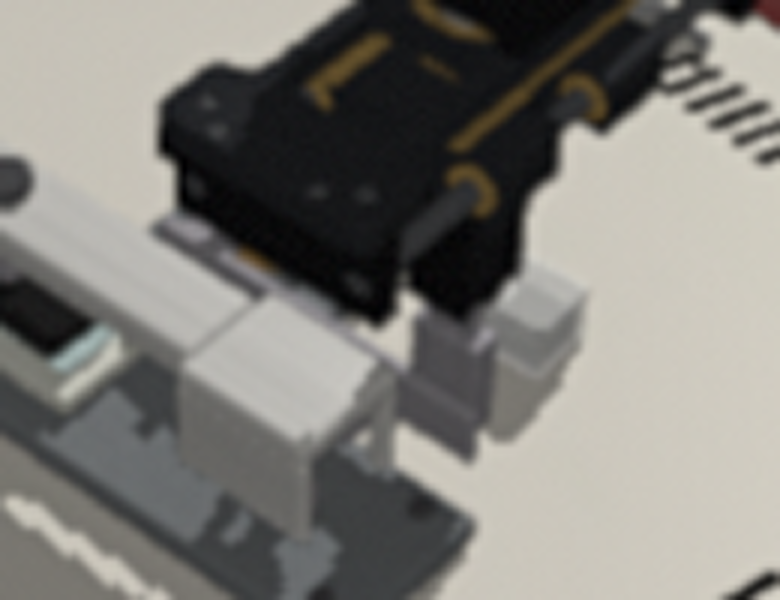

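servo_tool(commands=[[0,0,0,-0.25,0,0,1],[0,0,0,-0.25,0,0,1],[1.25,0,0,-0.25,0.06,-0.5,1],[2.5,0,0,-0.25,0.13,-1.0,1],[2.5,0,0,-0.25,0.13,-1.0,1]])

```text
time: 14.32
position: [0.4798, -0.0848, 0.0973]
tcp_rot: [-1.995, -2.382, 0.05]
ft_force: [-3.1, 9.5, -1.9]
finger_gap: 0.0117
```

```bash
python3 d.py .4765 -.072 .088 100; python3 ot.py pics/ot4.png
```

```text
t 14.32 pos [ 0.4798 -0.0848  0.0973] yaw 100.1 tilt [-0.046 -0.003] q7 1.97 F [-3.1  9.5 -1.9] T [ 1.98  0.2  -0.28] gap 0.0117
(array([-2.7, -0.3,  0.1]), array([ 1.31, -0.06,  0.94]))
t 14.38 pos [ 0.4797 -0.0848  0.0972] yaw 100.1 tilt [-0.046 -0.003] q7 1.97 F [-2.8  9.7 -1.3] T [ 1.97  0.11 -0.29] gap 0.012
[-0.69  0.14  0.86  1.99 -0.11  1.11  1.97]
```

View pics/ot4.png

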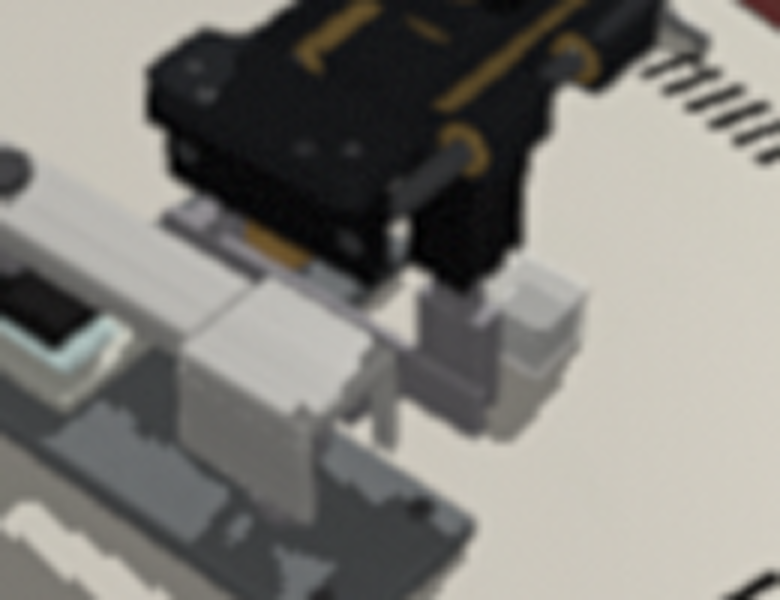

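servo_tool(commands=[[2.5,0,0,0,0.12,-1.02,1],[5,0,0,0,0.29,-2.04,1],[7.5,0,0,0,0.5,-3.05,1],[10,0,0,0,0.76,-4.05,1],[10,0,0,0,0.76,-4.05,1]])

```text
time: 15.0
position: [0.4887, -0.0832, 0.1376]
tcp_rot: [-1.915, -2.288, 0.251]
ft_force: [-5.7, 7.8, 1.4]
finger_gap: 0.0114
```

```bash
python3 d.py .4765 -.072 .088 100; python3 ot.py pics/ot5.png
```

```text
t 15.0 pos [ 0.4887 -0.0832  0.1376] yaw 100.1 tilt [-0.219 -0.033] q7 2.0 F [-5.7  7.8  1.4] T [ 1.92  0.4  -0.57] gap 0.0114
(array([-12.8,  -0.3,   0.1]), array([1.29, 0.12, 5.07]))
t 15.05 pos [ 0.4886 -0.0832  0.1374] yaw 100.1 tilt [-0.218 -0.033] q7 2.0 F [-5.7  9.1  1. ] T [ 1.88  0.3  -0.59] gap 0.0118
[-0.65  0.29  0.85  1.79 -0.15  1.37  2.  ]
```

View pics/ot5.png

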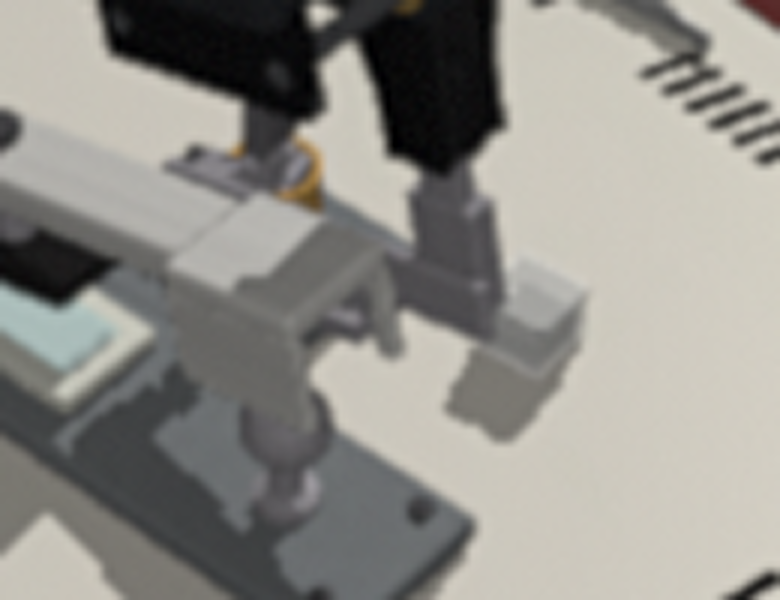

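servo_tool(commands=[[2,0,0,0,0.08,-0.8,1],[4,0,0,0,0.18,-1.6,1],[6,0,0,0,0.3,-2.4,1],[8,0,0,0,0.45,-3.2,1],[8,0,0,0,0.45,-3.2,1]])

```text
time: 15.68
position: [0.5005, -0.081, 0.1679]
tcp_rot: [-1.847, -2.208, 0.397]
ft_force: [-5.1, 9.5, 0.8]
finger_gap: 0.0115
```

servo_tool(commands=[[0,0,0,0,0,0,1],[0,0,0,0,0,0,1],[0,0,0,0,0,0,1],[0,0,0,0,0,0,1]])

```text
time: 16.18
position: [0.5005, -0.0809, 0.1678]
tcp_rot: [-1.848, -2.208, 0.395]
ft_force: [-3.9, 8.7, 0.9]
finger_gap: 0.0117
```

```bash
python3 d.py .4765 -.072 .088 100; python3 ot.py pics/ot6.png; python3 - <<'E'
from h import *
from station import optics
im,d=optics.get_image('scene'); cv2.imwrite('pics/full6.png',im)
im,d=optics.get_image('top'); cv2.imwrite('pics/top6.png',im)
E
```

```text
t 16.18 pos [ 0.5005 -0.0809  0.1678] yaw 100.1 tilt [-0.347 -0.055] q7 2.02 F [-3.9  8.7  0.9] T [ 1.84 -0.11 -0.85] gap 0.0117
(array([-20.6,  -0.4,   0.2]), array([1.25, 0.75, 8.25]))
t 16.23 pos [ 0.5004 -0.0809  0.1677] yaw 100.1 tilt [-0.347 -0.056] q7 2.02 F [-5.1  9.6 -0.2] T [ 1.8  -0.11 -0.9 ] gap 0.012
[-0.6   0.42  0.83  1.63 -0.17  1.56  2.02]
```

View pics/ot6.png

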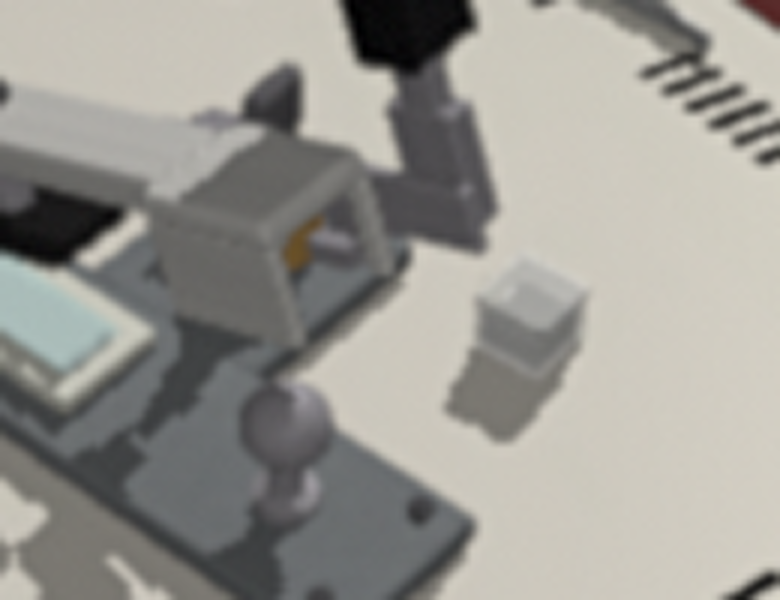

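View pics/full6.png

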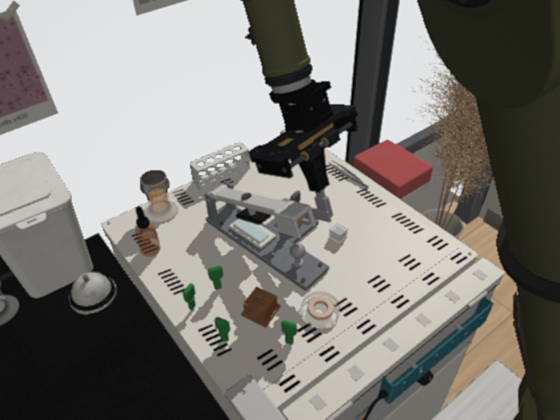

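```bash
python3 - <<'E'
from h import *
a=cv2.imread('pics/ot1.png');b=cv2.imread('pics/ot6.png')
f=lambda x:cv2.resize(x[30:290,130:390],None,fx=1.5,fy=1.5)
cv2.imwrite('pics/cmp.png',np.hstack([f(a),f(b)]))
E
```

```text
(no output)
```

View pics/cmp.png

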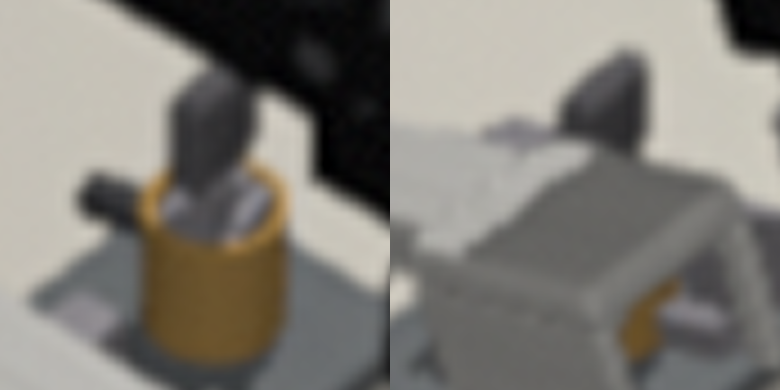

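View pics/top6.png

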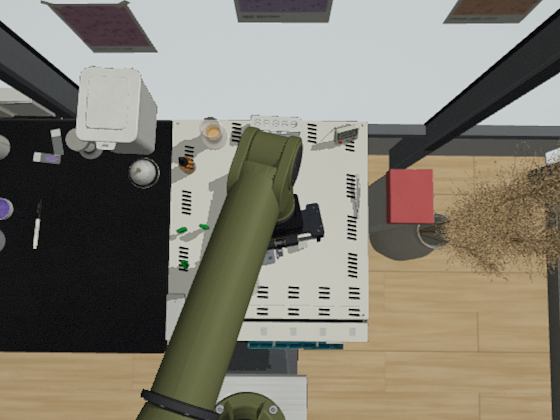

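```bash
python3 - <<'E'
from station import r
print(r.hand_in()); from h import *; show(r.get_state())
E
```

```text
the job is handed in; nothing more can be done
None
the job is handed in; nothing more can be done
```

I carried out the whole task and handed the job in at about 16.2 s of the 58 s. I got no verdict back.

- **Key:** I took the steel key from the stand and pushed it down until it met the slot floor at the expected height (about 6 N). I then turned it clockwise until the torque rose to 0.27 N m at the stop. After letting go, the cam had swung away from the latch. The key's grip is at the same pixel in the last picture as when I released it.
- **Latch and arm:** I gripped the tab with a 45 N setting (finger opening about 11.7 mm on the 12 mm tab) and drew the latch about 11 mm. I drew it to about 13 mm in all while the lift began. I then swung the arm up about its hinge, with the tool tilting by the same amount.
- **Last readings:** The tool was 80 mm higher and tilted 20.6° (about 0.36 rad). It stood still for 0.5 s, still gripping the tab. The ball stud and slides are exposed.
- **Other things:** The cover glass box, petri dish and forceps look where they were. In the last pictures the dropper shows no sign of having moved either, though I only judged that by eye.

No check failed or disagreed. The lock and latch joint values can't be read directly, so I inferred them from the tool's motion, the forces and the pictures.

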